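# Dock the tube rack and switch on the mixer

### The arm

A 7-joint arm with a two-finger parallel gripper is mounted at the origin on the work surface. World frame = base frame: x ahead of the robot, y to its left, z up, the work surface at z = 0. Lengths are in m, angles in rad, forces in N, time in s.
With the tool pointing down it reaches from about 0.4 to 0.85 m from the base axis. Payload 4.5 kg.
Tool frame: the origin (TCP) lies at the very end of the fingers, on their centre line; the grasp point (between the pads) lies 19 mm behind it; z points along the fingers, x is the direction in which the jaws open and shut, and the axes are right-handed (so a half turn about z gives the same grasp; the last joint's range is limited). The gripper opens to 85 mm and grips with 20 to 120 N. Pads are 22 mm wide; open, the fingers measure 114 mm over their backs; the gripper's body (76 mm by 85 mm) begins 54 mm behind the grasp point. The pads swing forward as they close: fully open they stand 13 mm farther back than shut.
Start: joints at [1.282, 0.689, -0.195, 1.565, 0.157, 0.902, -0.215], TCP at [0.198, -0.593, 0.231] pointing down, gripper open.
Joint ranges: [-3.01, 3.01], [-0.46, 2.08], [-1.47, 1.51], [0.13, 2.56], [-1, 4.14], [0.04, 2.09], [-2.66, 2.66]. Speed limits (rad/s): [2.57, 2.57, 3.14, 3.14, 3.14, 3.14, 3.14].

### API

Orientations are given as a rotation vector (axis times angle).
In Python, from plant import * gives the robot as it stands. The module is installed in compiled form; this text tells all that it offers.
- The arm moves only by the tool jog_arm, never from a script. Its argument "motion" is one flat list of numbers, 6 for each row, row after row: the shift along the tool's x, y, z in m, then the turn, a rotation vector about the tool's x, y, z in degrees. In form: [dx, dy, dz, wx, wy, wz, dx, dy, dz, wx, wy, wz, ...]. A call has 1 to 10 rows; each row shifts and turns the commanded pose from where the row before left it, along the tool's axes as they then stand; what a row does not reach is not made up. A row lasts 1/8 s, in which the tool goes at most 62.5 mm and 10.7 degrees, less where a joint would pass 70% of its speed; a pose out of reach is approached as far as the arm can. A call with a gripper value outside its range is refused whole. "grip" is the opening, from -1 (shut) to 1 (fully open), set as the call begins (left out, the last holds). The fingers move at their own pace and stop on an object; the grip force is fixed at half the most. Time passes only in rows, so rows that do not move let the fingers close. It gives the time, the measured TCP pose, the force and the opening at its end, in the units of the state.
- get_state(): the state, without advancing time (a new reading comes with each control period).
- capture(name): name is "scene" or "top"; returns a dict with "pixels" (480x640x3 uint8, red, green, blue), "fx", "fy", "cx", "cy" (pixels), "eye" and "rotation" of the camera in the world. Camera axes: x right, y up, looking along -z (the intrinsics and any distortion apply to the point x, -y, -z); pixel columns grow to the right and rows downward; lengths in m; the calibration is good to about 2 mm. A picture is of the moment at which its call begins. There is no depth.
- hand_in(): hands the job in, once; it reports no verdict.
The state is a dict: "t": time; "q": joint angles; "joint_velocities": joint speeds; "joint_torque": joint torques, N m; "tool_pos": TCP position; "orientation": TCP orientation; "force": force on the tool from outside, world axes, zero at the start; "torque": the same for the moment, N m; "finger_gap": finger opening in m.
Only numpy, scipy, OpenCV 4.12 (cv2) and the standard library are available. Lean on these libraries where they do the work, as an engineer would, in place of code of your own. Each camera call takes 0.05 s, during which the arm holds its last target. There are 200 camera calls.

### The job

Slide the tube rack along its guide rails in the mixer dock, gently, until the spring catch at the end of the dock snaps in. Then switch the mixer on by gently pressing down the raised end of the rocker on the control box until it flips over and stays. Press the catch only with the rack, never push hard on rack or rocker, and leave the tip box, the bottle and the pot where they are.

Things in the scene. Friction and masses are not known exactly. Their poses are not given: they have to be found in the camera images.
- dock: Mixer dock, fixed: white floor plate 270 (x) x 110 (y) x 12 mm with two aluminium guide rails along x, 30 mm high, 12 mm thick, inner faces 68 mm apart, from x -120 to +90 mm. Origin: centre of the underside; +x runs along the rails to the end block with the catch; the -x end is open.
- end (a point): Point on the dock's middle line, 90 mm ahead of its origin, 38 mm above the bench; axes as the dock's. The grey end block (66 mm wide, between the rails, top 60 mm above the bench) is screwed down anew each time: its face lies anywhere from 16 mm short of this point to 16 mm beyond. The true place is not given and must be felt or seen.
- rack: Loose grey tube rack, 130 (x) x 64 (y) mm, 0.3 to 0.6 kg, standing between the rails on the dock floor, slick underneath. Origin: centre of its underside; +x points to the catch. Front face 65 mm ahead of the origin, 40 mm high. At the -x end an upright push plate 60 wide, 52 high, 6 mm thick; six tubes up to 76 mm above the origin stand 60 mm and more ahead of it.
- push (a point): Centre of the outer (-x) face of the rack's push plate, 26 mm above the rack's underside, 38 mm above the bench; axes as the rack's. Push here along +x. Moving the rack takes 1 to 2 N, pressing in the catch with it 5 to 10 N; over 20 N on it is too hard.
- catch (a joint): Travel of the spring catch, a steel nose 16 mm across, 6 mm out of the end block's face, on the middle line 38 mm above the bench. 0 m = out. The rack's front meets it; it resists with about 4 N at first, goes over centre at 0.0035 m, snaps by itself to 0.007 m (in) and stays. Then the rack has only 2 to 3 mm left before it stands hard against the end block.
- box: Control box, fixed: grey, 110 (x) x 90 (y) x 60 mm high, left or right of the dock. Origin: centre of the underside. On the middle of its top a black plinth 66 x 42 mm carries the white rocker; nothing else stands on it.
- box_top (a point): Centre of the box's top, 60 mm above the bench; axes as the box's. Above it a white rocker plate 52 (x) x 28 (y) x 7 mm tips about its middle, on a pivot line parallel to y, 16 to 32 mm above this point: the height differs each time, is not given, and must be felt or seen. When off, its -x end is raised, top edge about 9 mm above the pivot.
- rocker (a joint): Angle of the rocker: 0 rad = off (-x end raised by 0.2 rad), 0.4 rad = on (-x end down by 0.2 rad). Over-centre: pressed down 18 mm from the pivot on the -x side it resists with about 5 N at first, less and less up to 0.2 rad (some 4 mm lower), then flips by itself to 0.4 and stays; pressed further it is hard against its stop. Over 20 N harms it.
- tipbox: Loose box of pipette tips, blue with a clear lid, 112 (x) x 82 (y) x 66 mm high, on the other side of the dock from the control box. Origin: centre of the underside. Leave alone.
- bottle: Loose amber bottle, 60 mm across, 130 mm high, standing on the bench. Origin: centre of the underside. Leave alone.
- pot: Loose clear pot with an orange cap, 64 mm across, 65 mm high, standing on the bench. Origin: centre of the underside. Leave alone.
Things that resemble listed ones, but are neither listed nor needed, are in the scene too. What is shaped like the rack but purple is not meant.

How it is judged:
On the way, in this order (a step that is already met when the one before it is completed fails the run):
1. the rack has been slid home and the catch has snapped in, the rocker still off (value of joint catch above 0.0055 m and x of rack in the frame of dock above 0.004 m and value of joint rocker below 0.1 rad), for 0.2 s.
2. the rocker has flipped to on (value of joint rocker above 0.33 rad), for 0.2 s.
At the end, for the whole second after the job is handed in: The catch is snapped in (travel above 5.5 mm), the rack rests upright (within 0.1 rad) between the rails at the end block (its origin more than 4 mm ahead of the dock's, still), and the rocker is on (above 0.33 rad) (value of joint catch above 0.0055 m and x of rack in the frame of dock above 0.004 m and angle between rack's own z axis and vertical below 0.1 rad and linear speed of rack below 0.01 m/s and value of joint rocker above 0.33 rad); the robot touches nothing.
It fails at once if the rocker is switched on before the catch is in (value of joint rocker above 0.25 rad and value of joint catch below 0.0035 m).
It fails at once if the rack is pushed with more than 24 N, tipped over or lifted out (contact force between any of the fingers, the arm and rack above 24 N or angle between rack's own z axis and vertical above 0.3 rad or z of rack in the frame of dock above 0.04 m).
It fails at once if the rocker is pressed with more than 22 N (contact force between any of the fingers, the arm and rocker above 22 N).
It fails at once if the robot itself touches the catch (contact force between any of the fingers, the arm and catch above 0.5 N).
It fails at once if a bystander is shifted by more than 15 mm or tipped (distance of any of tipbox, bottle, pot from where it was at the start of the episode above 0.015 m or angle between any of bottle, pot, tipbox's own z axis and vertical above 0.3 rad).
It also fails if it takes over 64 s, if anything falls off the work surface, if the arm or the gripper's body presses on something with over 40 N, if the wrist force passes 120 N, or if a joint passes its speed limit or range.

## Working session

There is one attempt and no reset: what is moved stays moved. The work goes in short steps, Python scripts to look and compute and a tool call to move; the robot and the scene stay as the last step left them, time stands still between calls to the robot, and variables do not carry over. Pictures are saved under pics/ and viewed, about 8 in all and at most 12, crops included, and the job is handed in when it is done.

Besides the shell and the picture viewer there is one more tool, called after "Emit:" as name(argument=value, ...) on one line, values as JSON. jog_arm: Moves the arm, as the interface text tells. Its arguments: {"type":"object","properties":{"motion":{"type":"array","items":{"type":"number"}},"grip":{"type":"number"}},"required":["motion"]}

```bash
mkdir -p pics; cat > h.py <<'E'
from plant import *
import numpy as np, cv2
def snap(n,f):
    c=capture(n); cv2.imwrite(f,cv2.cvtColor(c["pixels"],cv2.COLOR_RGB2BGR))
    np.save(f.replace('.png','.npy'),c,allow_pickle=True); return c
def load(f): return np.load(f,allow_pickle=True).item()
def ray(c,u,v):
    d=np.array([(u-c["cx"])/c["fx"],-(v-c["cy"])/c["fy"],-1.]); return np.array(c["rotation"])@d
def at(c,u,v,z):
    d=ray(c,u,v); e=np.array(c["eye"]); return e+d*(z-e[2])/d[2]
def proj(c,p):
    q=np.array(c["rotation"]).T@(np.array(p)-c["eye"]); return c["cx"]-c["fx"]*q[0]/q[2], c["cy"]+c["fy"]*q[1]/q[2]
E
python3 - <<'E'
from h import *
for n in("top","scene"):
    c=snap(n,f"pics/{n}0.png"); print({k:v for k,v in c.items() if k!="pixels"})
s=get_state();print(s)
E
```

```text
{'fx': 589.4919213220963, 'fy': 589.4919213220963, 'cx': 314.07832037383304, 'cy': 229.92955870723293, 'eye': array([0.25987319, 0.01161223, 1.27855858]), 'rotation': array([ 0.18792092, -0.19615618, -1.59056701])}
{'fx': 491.83802417613975, 'fy': 491.83802417613975, 'cx': 321.1760223657729, 'cy': 236.26345307723508, 'eye': array([1.11532384, 0.19057768, 1.00187451]), 'rotation': array([0.40551306, 0.55611552, 1.77133469])}
{'t': 0.1, 'q': array([ 1.28181955,  0.68991975, -0.19451837,  1.56624047,  0.15730175,
        0.90250769, -0.21510997]), 'joint_velocities': array([-0.00031353, -0.00050909,  0.00065475, -0.00299299,  0.00011777,
       -0.00109964,  0.00020879]), 'joint_torque': array([-2.73725957e-03, -5.40602231e+01, -1.27125274e+00, -1.58986098e+01,
        9.38518206e-03,  4.37131137e-03,  1.14039457e-05]), 'tool_pos': array([ 0.19802022, -0.59218196,  0.23055183]), 'orientation': array([-2.54888040e+00,  1.83501447e+00,  2.25476135e-03]), 'force': array([ 0.50692709, -0.11755578,  0.44402128]), 'torque': array([-0.02071227, -0.03301208, -0.04305687]), 'finger_gap': 0.0848456129750148}
```

View pics/top0.png

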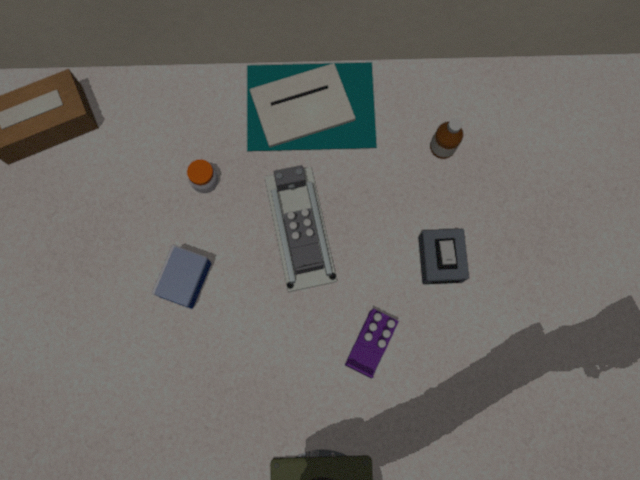

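View pics/scene0.png

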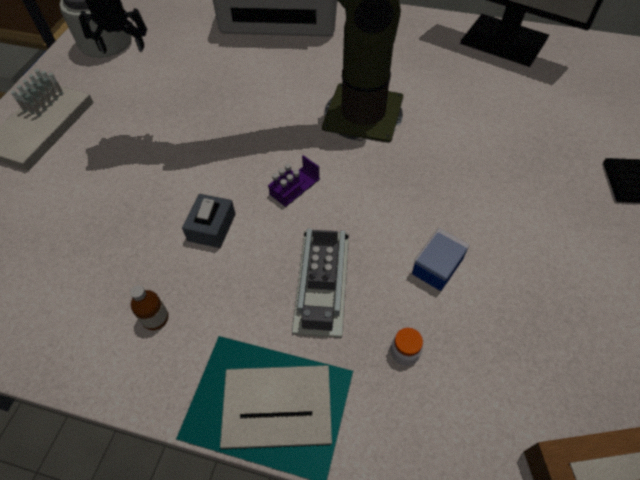

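The top view shows the grey rack in the dock at about (303,235), with the end block at (290,178) and the control box at (444,255). The tip box is at (183,276), the pot at (202,175) and the bottle at (447,140).

Possible confusions for the rack are the purple rack at (372,342) and, in the scene view, the white tube stand at (40,95). The grey one between the rails is the right one. I'll check that choice in a close crop.

```bash
sed -i 's/np.array(c\["rotation"\])/R(c)/g' h.py; cat >> h.py <<'E'
from scipy.spatial.transform import Rotation
def R(c): return Rotation.from_rotvec(c["rotation"]).as_matrix()
E
python3 - <<'E'
from h import *
c=cv2.imread('pics/top0.png')
a=cv2.resize(c[155:300,255:345],None,fx=4,fy=4,interpolation=cv2.INTER_CUBIC)
b=cv2.resize(c[220:292,410:480],None,fx=5,fy=5,interpolation=cv2.INTER_CUBIC)
o=np.zeros((580,720,3),np.uint8);o[:580,:360]=a;o[:360,365:715]=b
cv2.imwrite('pics/c1.png',np.clip(o*1.6,0,255).astype(np.uint8))
c=cv2.imread('pics/scene0.png')
a=cv2.resize(c[222:342,280:360],None,fx=4.5,fy=4.5,interpolation=cv2.INTER_CUBIC)
b=cv2.resize(c[185:255,175:245],None,fx=5.5,fy=5.5,interpolation=cv2.INTER_CUBIC)
o=np.zeros((540,760,3),np.uint8);o[:540,:360]=a;o[:385,365:750]=b
cv2.imwrite('pics/c2.png',np.clip(o*1.6,0,255).astype(np.uint8))
E
```

```text
(no output)
```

View pics/c1.png

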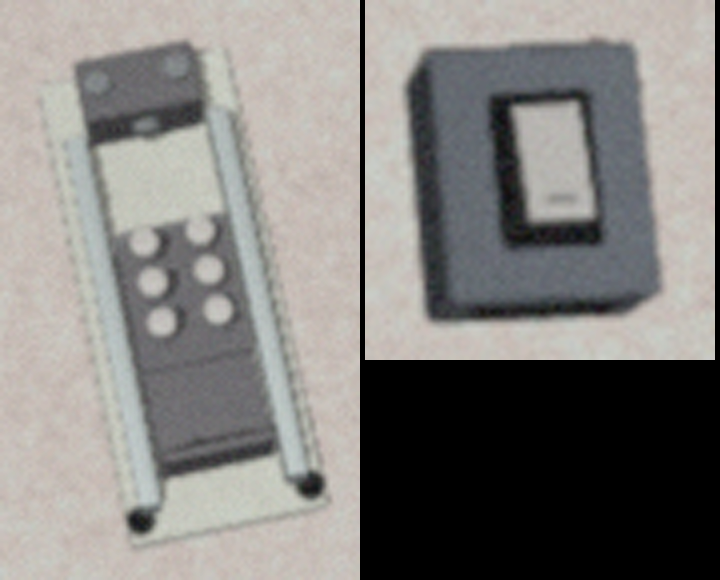

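View pics/c2.png

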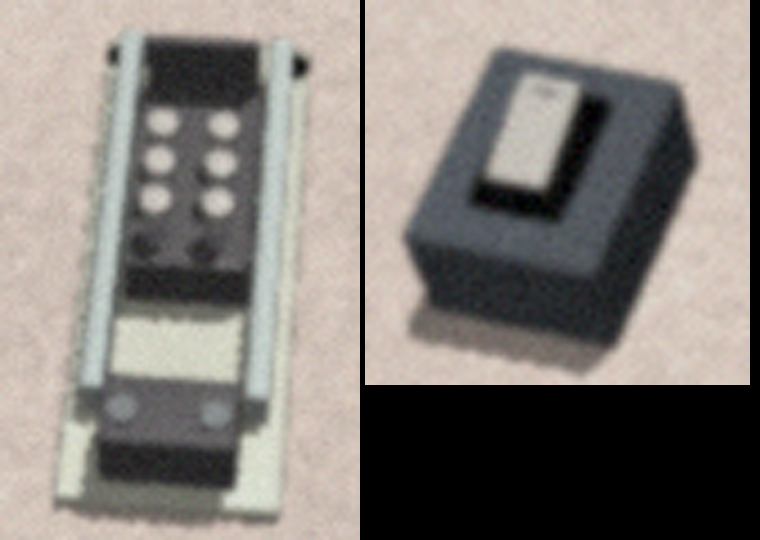

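The left crop confirms the grey rack with its push plate at the near end, and the end block and catch nose at the far end of the dock. The right crop shows the white rocker, with a mark at its robot-side end. I'll fit the dock and box poses next.

```bash
cat > fit.py <<'E'
from h import *
from scipy.optimize import least_squares
T=load('pics/top0.npy');S=load('pics/scene0.npy')
def u(X,Y,x0,y0,f): return ((X+.5)/f-.5+x0,(Y+.5)/f-.5+y0)
t=lambda X,Y:(T,)+u(X,Y,255,155,4); tb=lambda X,Y:(T,)+u(X-365,Y,410,220,5)
s=lambda X,Y:(S,)+u(X,Y,280,222,4.5); sb=lambda X,Y:(S,)+u(X-365,Y,175,185,5.5)
def W(p,q):
    c,s_=np.cos(p[2]),np.sin(p[2]); q=np.array(q)/1000
    return np.array([p[0]+c*q[0]-s_*q[1],p[1]+s_*q[0]+c*q[1],q[2]])
def res(p,o): return np.ravel([np.array(proj(c,W(p,q)))-(a,b) for (c,a,b),q in o])
dock=[(t(133,545),(-135,55,12)),(t(328,500),(-135,-55,12)),(t(228,47),(135,-55,12)),(t(40,85),(135,55,12)),
 (s(55,500),(135,-55,12)),(s(280,515),(135,55,12))]
box=[(tb(428,47),(55,45,60)),(tb(634,42),(55,-45,60)),(tb(448,303),(-55,45,60)),(tb(660,292),(-55,-45,60)),
 (sb(500,48),(-55,-45,60)),(sb(682,85),(-55,45,60)),(sb(405,235),(55,-45,60)),(sb(600,275),(55,45,60))]
E
python3 - <<'E'
from fit import *
for n,o in(("dock",dock),("box",box)):
    r=least_squares(res,[.45,0,.2 if n=="dock" else 0],args=(o,));print(n,r.x.round(4),r.fun.round(1))
    if n=="dock": d=r.x
    else: b=r.x
def loc(p,w): 
    v=(w-np.array([p[0],p[1],0]))[:2]*1000;c,s_=np.cos(p[2]),np.sin(p[2]);return round(c*v[0]+s_*v[1],1),round(-s_*v[0]+c*v[1],1)
T_=lambda m,z:loc(d,at(*m,z))
print("rail tops z42",[T_(m,.042) for m in (t(148,508),t(78,140),t(218,108),t(300,475),s(120,35),s(280,45),s(90,385),s(258,400))])
print("block top z60 front edge",[T_(m,.06) for m in (t(88,122),t(204,97),s(108,378),s(245,380))])
print("block top z60 back edge",[T_(m,.06) for m in (t(77,65),t(190,42))])
print("plate top z64",[T_(m,.064) for m in (t(165,455),t(272,435),t(165,462),t(272,442),s(147,38),s(258,38))])
print("rack front top z52",[T_(m,.052) for m in (t(117,232),t(222,213),s(130,265),s(250,270))])
# rocker: triangulate corners
def tri(m1,m2):
    A=[];B=[]
    for m in(m1,m2):
        D=ray(*m);D/=np.linalg.norm(D);P=np.eye(3)-np.outer(D,D);A.append(P);B.append(P@m[0]["eye"])
    w=np.linalg.lstsq(np.vstack(A),np.hstack(B),rcond=None)[0];return loc(b,w),w.round(4)
for m1,m2 in((tb(527,222),sb(522,72)),(tb(596,218),sb(580,82)),(tb(513,105),sb(486,180)),(tb(583,98),sb(548,190))):
    print("rocker",tri(m1,m2))
print("wblock",at(*t(88,122),.06))
E
```

```text
dock [0.583  0.0321 0.1843] [-0.3  0.2  0.7  0.8 -0.5 -0.9 -0.9 -0.7 -0.9 -0.5  0.1 -0.2]
box [ 0.5038 -0.2733  0.0152] [-1.   0.1 -0.2 -0.7 -0.4 -0.   0.1  0.3 -0.4 -1.1  0.7 -1.  -1.   0.1
 -0.7  0.4]
rail tops z42 [(np.float64(-121.5), np.float64(42.3)), (np.float64(86.4), np.float64(38.6)), (np.float64(88.3), np.float64(-40.5)), (np.float64(-121.2), np.float64(-40.1)), (np.float64(-115.5), np.float64(-45.5)), (np.float64(-115.3), np.float64(39.4)), (np.float64(89.0), np.float64(-39.6)), (np.float64(90.8), np.float64(41.0))]
block top z60 front edge [(np.float64(89.4), np.float64(31.3)), (np.float64(90.1), np.float64(-33.2)), (np.float64(93.5), np.float64(-29.7)), (np.float64(89.6), np.float64(34.6))]
block top z60 back edge [(np.float64(122.7), np.float64(30.8)), (np.float64(122.7), np.float64(-32.3))]
plate top z64 [(np.float64(-99.6), np.float64(27.9)), (np.float64(-101.0), np.float64(-29.0)), (np.float64(-103.2), np.float64(28.6)), (np.float64(-104.6), np.float64(-28.2)), (np.float64(-99.4), np.float64(-29.0)), (np.float64(-103.5), np.float64(28.2))]
rack front top z52 [(np.float64(27.6), np.float64(28.2)), (np.float64(26.1), np.float64(-29.5)), (np.float64(28.0), np.float64(-25.9)), (np.float64(26.4), np.float64(32.8))]
rocker ((np.float64(-22.8), np.float64(1.2)), array([ 0.481 , -0.2724,  0.0888]))
rocker ((np.float64(-28.7), np.float64(-4.4)), array([ 0.4752, -0.2781,  0.0786]))
rocker ((np.float64(28.5), np.float64(1.4)), array([ 0.5323, -0.2714,  0.078 ]))
rocker ((np.float64(23.5), np.float64(-3.7)), array([ 0.5274, -0.2766,  0.0688]))
wblock [0.66517424 0.07921334 0.06      ]
```

Emit:
jog_arm(motion=[0,0,0,0,0,7.9,-0.045,-0.029,0,0,0,0,-0.045,-0.029,0,0,0,0,-0.045,-0.029,0,0,0,0,-0.045,-0.029,0,0,0,0,-0.045,-0.029,0,0,0,0,-0.045,-0.029,0,0,0,0,-0.045,-0.029,0,0,0,0,-0.045,-0.029,0,0,0,0,-0.045,-0.029,0,0,0,0], grip=-1)

```text
t: 1.35
tool_pos: [0.3808, -0.145, 0.2312]
orientation: [-2.417, 2.007, -0.0]
force: [0.9, -0.3, 0.1]
finger_gap: -0.0001
```

```bash
cat > st.py <<'E'
from h import *
import sys
# usage: st.py gx gy gz : shift in tool axes to goal; tool axes yaw
s=get_state();M=Rotation.from_rotvec(s["orientation"]).as_matrix()
print("t",round(s["t"],2),"tcp",s["tool_pos"].round(4),"-y yaw",np.degrees(np.arctan2(-M[1,1],-M[0,1])).round(2),"z",M[:,2].round(3),"F",s["force"].round(2))
if len(sys.argv)>3: print("shift",(M.T@(np.array(sys.argv[1:4],float)-s["tool_pos"])).round(4))
E
python3 st.py .4405 .0055 .15
python3 - <<'E'
from fit import *
b=least_squares(res,[.5,-.27,0],args=(box,)).x
def tri(m1,m2):
    A=[];B=[]
    for m in(m1,m2):
        D=ray(*m);D/=np.linalg.norm(D);P=np.eye(3)-np.outer(D,D);A.append(P);B.append(P@m[0]["eye"])
    w=np.linalg.lstsq(np.vstack(A),np.hstack(B),rcond=None)[0]
    return ((w[:2]-b[:2])*1000).round(1),w.round(4),np.round([np.array(proj(m[0],w))-m[1:] for m in(m1,m2)],1).tolist()
for n,m1,m2 in(("-+",tb(527,222),sb(580,82)),("--",tb(596,218),sb(522,72)),("++",tb(513,105),sb(548,190)),("+-",tb(583,98),sb(486,180)),("mark",tb(562,198),sb(545,92))):
    print(n,*tri(m1,m2))
E
```

```text
t 1.35 tcp [ 0.3808 -0.145   0.2312] -y yaw 10.59 z [ 0. -0. -1.] F [ 0.86 -0.31  0.07]
shift [-0.137  -0.0863  0.0812]
-+ [-26.3  11.7] [ 0.4776 -0.2616  0.0833] [[0.6, -0.2], [0.5, 0.1]]
-- [-25.5 -16.3] [ 0.4783 -0.2896  0.0824] [[0.2, -0.1], [0.2, 0.0]]
++ [24.9 13.3] [ 0.5287 -0.26    0.0725] [[-0.5, 0.2], [-0.4, -0.1]]
+- [ 26.8 -15.6] [ 0.5306 -0.2888  0.0725] [[-0.9, 0.3], [-0.8, -0.1]]
mark [-17.1  -2.3] [ 0.4868 -0.2756  0.0833] [[-0.0, 0.0], [-0.0, -0.0]]
```

Rocker corners are consistent: the raised end is on the robot side, with its top edge at z≈0.083–0.085, and the tilt is 0.2 rad. Next I'll move behind the rack.

Emit:
jog_arm(motion=[-0.046,-0.029,0,0,0,0,-0.046,-0.029,0,0,0,0,-0.045,-0.028,0,0,0,0,0,0,0.04,0,0,0,0,0,0.04,0,0,0,0,0,0.02,0,0,0,0,0,0,0,0,0])

```text
t: 2.22
tool_pos: [0.4386, 0.0038, 0.1301]
orientation: [2.415, -2.005, -0.004]
force: [0.0, -0.5, -0.0]
finger_gap: 0.0
```

```bash
python3 st.py .4405 .0055 .028; python3 -c "
from h import *
c=snap('top','pics/top1.png')['pixels'];d=snap('scene','pics/s1.png')['pixels']
o=np.zeros((560,800,3),np.uint8)
o[:,:400]=cv2.resize(c[170:310,250:350],(400,560),interpolation=2);o[:,400:]=cv2.resize(d[200:340,270:370],(400,560),interpolation=2)
cv2.imwrite('pics/c3.png',np.clip(o[:,:,::-1]*1.6,0,255))"
```

```text
t 2.23 tcp [0.4386 0.0038 0.1301] -y yaw 10.62 z [-0.004 -0.    -1.   ] F [ 0.01 -0.49 -0.05]
shift [-0.0013 -0.0025  0.1021][ WARN:0@1.150] global loadsave.cpp:1063 imwrite_ Unsupported depth image for selected encoder is fallbacked to CV_8U.
```

View pics/c3.png

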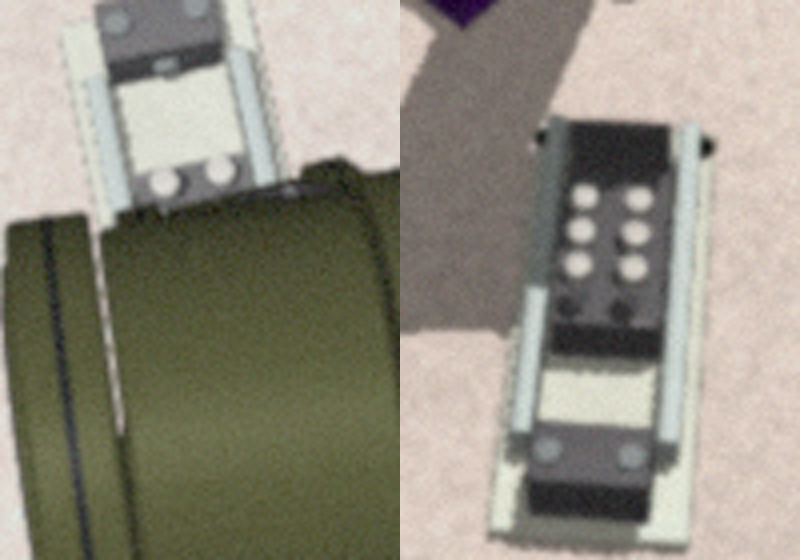

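The top crop shows the arm over the near end of the dock. The scene crop shows the rack and rails clear and undisturbed, with the fingers still above and behind the crop. I'll descend behind the push plate.

Emit:
jog_arm(motion=[-0.001,-0.002,0.03,0,0,0,0,0,0.025,0,0,0,0,0,0.02,0,0,0,0,0,0.015,0,0,0,0,0,0.01,0,0,0,0,0,0,0,0,0,0,0,0,0,0,0])

```text
t: 3.2
tool_pos: [0.4442, 0.0051, 0.034]
orientation: [2.416, -2.006, -0.003]
force: [0.1, 0.1, -0.3]
finger_gap: 0.0001
```

```bash
python3 st.py .482 .013 .03;  python3 -c "
from h import *
d=snap('scene','pics/s2.png')['pixels']
cv2.imwrite('pics/c4.png',np.clip(cv2.resize(d[160:300,250:400],(600,560),interpolation=2)[:,:,::-1]*1.6,0,255).astype(np.uint8))"
```

```text
t 3.2 tcp [0.4442 0.0051 0.034 ] -y yaw 10.58 z [-0.002  0.    -1.   ] F [ 0.13  0.15 -0.32]
shift [-0.0008 -0.0386  0.0039]
```

View pics/c4.png

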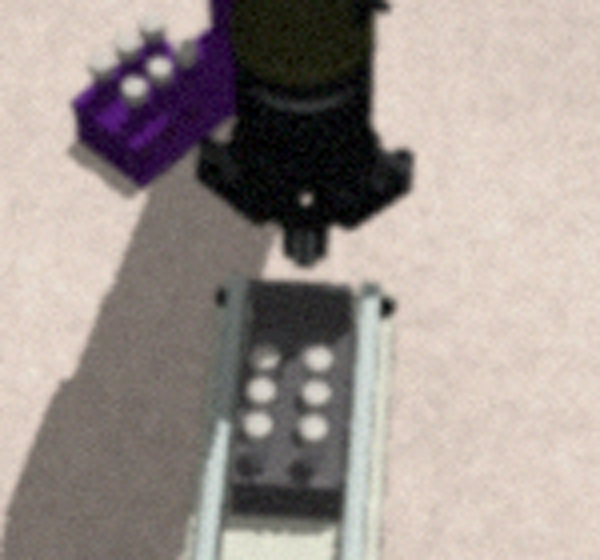

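The fingers are shut at (305,260) in the crop, centred behind the push plate and clear of the rails. I'll start the gentle push.

Emit:
jog_arm(motion=[-0.001,-0.004,0.006,0,0,0,0,-0.004,0,0,0,0,0,-0.004,0,0,0,0,0,-0.004,0,0,0,0,0,-0.002,0,0,0,0,0,-0.002,0,0,0,0,0,-0.002,0,0,0,0,0,-0.002,0,0,0,0,0,-0.002,0,0,0,0,0,-0.002,0,0,0,0])

```text
t: 4.5
tool_pos: [0.471, 0.0113, 0.027]
orientation: [2.415, -2.005, -0.005]
force: [-0.8, 0.5, 0.9]
finger_gap: 0.0005
```

Emit:
jog_arm(motion=[0,-0.002,0,0,0,0,0,-0.002,0,0,0,0,0,-0.002,0,0,0,0,0,-0.002,0,0,0,0])

```text
t: 5.0
tool_pos: [0.4788, 0.0128, 0.027]
orientation: [2.415, -2.005, -0.005]
force: [-2.9, -0.2, 0.9]
finger_gap: 0.0003
```

```bash
python3 st.py
```

```text
t 5.0 tcp [0.4788 0.0128 0.027 ] -y yaw 10.6 z [-0.004 -0.    -1.   ] F [-2.92 -0.2   0.9 ]
```

Emit:
jog_arm(motion=[0,-0.003,0,0,0,0,0,-0.003,0,0,0,0,0,-0.003,0,0,0,0,0,-0.003,0,0,0,0,0,-0.003,0,0,0,0,0,-0.003,0,0,0,0,0,-0.003,0,0,0,0,0,-0.003,0,0,0,0,0,-0.003,0,0,0,0,0,-0.003,0,0,0,0])

```text
t: 6.25
tool_pos: [0.5085, 0.0183, 0.0269]
orientation: [2.415, -2.005, -0.005]
force: [-2.0, -0.4, 1.6]
finger_gap: 0.0001
```

```bash
python3 - <<'E'
from h import *
from fit import dock,res,least_squares,W
d=least_squares(res,[.58,.03,.18],args=(dock,)).x
s=get_state();print(s["tool_pos"],s["force"])
c=snap('scene','pics/s3.png')['pixels']
cv2.imwrite('pics/c5.png',np.clip(cv2.resize(c[210:340,270:380],(600,709),interpolation=2)[:600,:,::-1]*1.6,0,255).astype(np.uint8))
v=s["tool_pos"][:2]-d[:2];print("dock x of tcp",v@[np.cos(d[2]),np.sin(d[2])],"y",v@[-np.sin(d[2]),np.cos(d[2])])
E
```

```text
[0.5085133  0.01834973 0.02689151] [-2.01875714 -0.39350659  1.590059  ]
dock x of tcp -0.0757795076155079 y 0.00017428054094067414
```

View pics/c5.png

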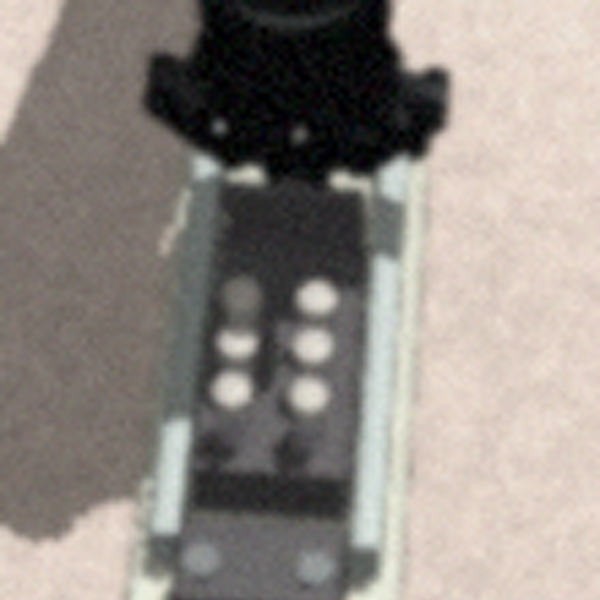

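The crop shows the rack following straight between the rails, its front edge at row ~485 and the end block edge at row ~515. About 19 mm remain to the nose, so I'll go slower from here.

Emit:
jog_arm(motion=[0,-0.002,0,0,0,0,0,-0.002,0,0,0,0,0,-0.002,0,0,0,0,0,-0.002,0,0,0,0,0,-0.002,0,0,0,0,0,-0.001,0,0,0,0,0,-0.001,0,0,0,0,0,-0.001,0,0,0,0])

```text
t: 7.3
tool_pos: [0.5211, 0.0207, 0.0269]
orientation: [2.415, -2.005, -0.005]
force: [-2.5, -0.8, 1.7]
finger_gap: 0.0001
```

Emit:
jog_arm(motion=[0,-0.001,0,0,0,0,0,-0.001,0,0,0,0])

```text
t: 7.55
tool_pos: [0.5231, 0.0211, 0.0268]
orientation: [2.415, -2.005, -0.005]
force: [-2.4, -0.7, 2.9]
finger_gap: 0.0001
```

Emit:
jog_arm(motion=[0,-0.001,0,0,0,0,0,-0.001,0,0,0,0])

```text
t: 7.8
tool_pos: [0.5251, 0.0214, 0.0268]
orientation: [2.415, -2.005, -0.005]
force: [-2.5, 0.1, 2.1]
finger_gap: -0.0001
```

Emit:
jog_arm(motion=[0,-0.001,0,0,0,0])

```text
t: 7.92
tool_pos: [0.5261, 0.0216, 0.0268]
orientation: [2.415, -2.005, -0.005]
force: [-1.9, -0.6, 1.4]
finger_gap: -0.0002
```

Emit:
jog_arm(motion=[0,-0.001,0,0,0,0])

```text
t: 8.05
tool_pos: [0.527, 0.0218, 0.0268]
orientation: [2.415, -2.005, -0.005]
force: [-3.4, -1.2, 3.1]
finger_gap: -0.0004
```

Emit:
jog_arm(motion=[0,-0.001,0,0,0,0])

```text
t: 8.18
tool_pos: [0.5269, 0.0218, 0.0267]
orientation: [2.414, -2.004, -0.007]
force: [-6.0, -1.2, 3.5]
finger_gap: 0.0003
```

Emit:
jog_arm(motion=[0,-0.001,0,0,0,0])

```text
t: 8.3
tool_pos: [0.5269, 0.0217, 0.0267]
orientation: [2.412, -2.003, -0.008]
force: [-7.0, -0.0, 4.8]
finger_gap: 0.0001
```

Emit:
jog_arm(motion=[0,-0.001,0,0,0,0])

```text
t: 8.43
tool_pos: [0.5272, 0.0217, 0.0266]
orientation: [2.412, -2.002, -0.01]
force: [-7.4, -0.2, 5.2]
finger_gap: -0.0
```

Emit:
jog_arm(motion=[0,-0.001,0,0,0,0])

```text
t: 8.55
tool_pos: [0.5287, 0.0219, 0.0266]
orientation: [2.412, -2.003, -0.009]
force: [-6.1, -1.5, 3.4]
finger_gap: 0.0001
```

The nose is felt at TCP x≈0.527, and it is yielding.

Emit:
jog_arm(motion=[0,-0.0007,0,0,0,0])

```text
t: 8.68
tool_pos: [0.5314, 0.0226, 0.0267]
orientation: [2.415, -2.005, -0.005]
force: [-1.2, -0.2, -0.8]
finger_gap: 0.0
```

Emit:
jog_arm(motion=[0,-0.0007,0,0,0,0])

```text
t: 8.8
tool_pos: [0.5329, 0.023, 0.0267]
orientation: [2.416, -2.006, -0.004]
force: [-1.6, -0.6, 1.2]
finger_gap: 0.0
```

Emit:
jog_arm(motion=[0,-0.0005,0,0,0,0])

```text
t: 8.93
tool_pos: [0.5329, 0.023, 0.0267]
orientation: [2.415, -2.005, -0.005]
force: [-2.3, -0.1, 1.4]
finger_gap: 0.0001
```

Emit:
jog_arm(motion=[0,0,0,0,0,0])

```text
t: 9.05
tool_pos: [0.5328, 0.023, 0.0267]
orientation: [2.415, -2.005, -0.005]
force: [-1.6, -0.4, -0.2]
finger_gap: -0.0001
```

The force fell from 7 N to under 2 N as the rack jumped ahead, which looks like a snap. One small extra push will tell whether the way is still free or the rack is at the block.

Emit:
jog_arm(motion=[0,-0.001,0,0,0,0])

```text
t: 9.18
tool_pos: [0.5328, 0.023, 0.0267]
orientation: [2.414, -2.004, -0.007]
force: [-5.0, -1.1, 2.8]
finger_gap: 0.0
```

Emit:
jog_arm(motion=[0,-0.0005,0,0,0,0,0,0,0,0,0,0])

```text
t: 9.43
tool_pos: [0.5328, 0.023, 0.0267]
orientation: [2.413, -2.004, -0.007]
force: [-4.5, -0.3, 2.4]
finger_gap: -0.0001
```

The rack now stands hard against the block, 6 mm past first nose contact, which is the nose's full length. I'll back off, rise and turn toward the box.

Emit:
jog_arm(motion=[0,0.006,0,0,0,0,0,0.012,0,0,0,0,0,0.012,0,0,0,0,0,0,-0.03,0,0,0,0,0,-0.04,0,0,0,0,0,-0.04,0,0,0,0,0,-0.02,0,0,9.7,0,0,0,0,0,0])

```text
t: 10.42
tool_pos: [0.5059, 0.0175, 0.1582]
orientation: [2.239, -2.203, -0.0]
force: [0.5, -0.1, -1.0]
finger_gap: -0.0001
```

```bash
python3 st.py .484 -.2736 .11
```

```text
t 10.43 tcp [0.5059 0.0175 0.1582] -y yaw 0.94 z [-0.001 -0.    -1.   ] F [ 0.46 -0.1  -1.01]
shift [0.2907 0.0267 0.0483]
```

Emit:
jog_arm(motion=[0.045,0.0045,0,0,0,0,0.05,0.0045,0,0,0,0,0.05,0.0045,0,0,0,0,0.05,0.0045,0,0,0,0,0.05,0.0045,0,0,0,0,0.0457,0.0042,0,0,0,0,0,0,0.025,0,0,0,0,0,0.02,0,0,0,0,0,0,0,0,0,0,0,0,0,0,0])

```text
t: 11.68
tool_pos: [0.4829, -0.2732, 0.1119]
orientation: [2.238, -2.2, -0.005]
force: [-0.1, -0.3, 0.4]
finger_gap: 0.0002
```

```bash
python3 st.py .484 -.2736 .088; python3 - <<'E'
from h import *
d=snap('scene','pics/s4.png')['pixels'];e=snap('top','pics/t4.png')['pixels']
o=np.zeros((560,800,3),np.uint8)
o[:,:400]=cv2.resize(d[150:290,165:265],(400,560),interpolation=2)
o[:,400:]=cv2.resize(d[220:332,290:370],(400,560),interpolation=2)
cv2.imwrite('pics/c6.png',np.clip(o[:,:,::-1]*1.6,0,255).astype(np.uint8))
E
```

```text
t 11.68 tcp [ 0.4829 -0.2732  0.1119] -y yaw 0.98 z [-0.004  0.    -1.   ] F [-0.11 -0.3   0.44]
shift [ 0.0005 -0.0012  0.0239]
```

View pics/c6.png

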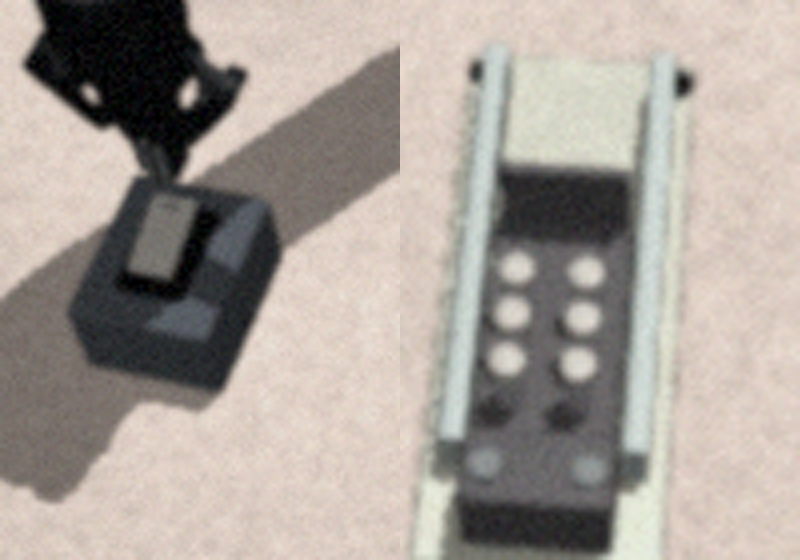

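The right crop shows the rack against the end block with no gap (front edge at row ~430). The left crop shows the fingers above the marked raised end of the rocker, at about (165,185). I'll come down gently.

Emit:
jog_arm(motion=[0.0005,-0.001,0.01,0,0,0,0,0,0.007,0,0,0,0,0,0.003,0,0,0,0,0,0.001,0,0,0])

```text
t: 12.28
tool_pos: [0.4838, -0.2738, 0.0907]
orientation: [2.237, -2.202, -0.005]
force: [-0.6, -0.1, 0.4]
finger_gap: -0.0002
```

Emit:
jog_arm(motion=[0,0,0.001,0,0,0,0,0,0.001,0,0,0])

```text
t: 12.52
tool_pos: [0.484, -0.274, 0.0891]
orientation: [2.237, -2.202, -0.004]
force: [-0.0, -0.7, -0.2]
finger_gap: -0.0004
```

Emit:
jog_arm(motion=[0,0,0.001,0,0,0,0,0,0.001,0,0,0])

```text
t: 12.78
tool_pos: [0.4839, -0.2739, 0.087]
orientation: [2.237, -2.202, -0.004]
force: [0.7, -0.5, -0.6]
finger_gap: 0.0002
```

Emit:
jog_arm(motion=[0,0,0.001,0,0,0])

```text
t: 12.9
tool_pos: [0.4839, -0.274, 0.086]
orientation: [2.237, -2.202, -0.004]
force: [-0.2, 1.0, -1.0]
finger_gap: -0.0
```

Emit:
jog_arm(motion=[0,0,0.001,0,0,0])

```text
t: 13.02
tool_pos: [0.4838, -0.274, 0.0852]
orientation: [2.236, -2.202, -0.004]
force: [-1.1, 0.3, 5.5]
finger_gap: -0.0001
```

Emit:
jog_arm(motion=[0,0,0.001,0,0,0])

```text
t: 13.15
tool_pos: [0.4835, -0.274, 0.0842]
orientation: [2.236, -2.202, -0.005]
force: [-1.6, -1.0, 3.4]
finger_gap: -0.0004
```

Emit:
jog_arm(motion=[0,0,0.001,0,0,0])

```text
t: 13.28
tool_pos: [0.4832, -0.274, 0.083]
orientation: [2.236, -2.202, -0.006]
force: [-1.7, -0.6, 3.7]
finger_gap: 0.0002
```

Emit:
jog_arm(motion=[0,0,0.001,0,0,0])

```text
t: 13.4
tool_pos: [0.4833, -0.274, 0.0818]
orientation: [2.236, -2.202, -0.006]
force: [-1.0, -0.3, 1.0]
finger_gap: 0.0001
```

Emit:
jog_arm(motion=[0,0,0.001,0,0,0])

```text
t: 13.52
tool_pos: [0.484, -0.274, 0.0808]
orientation: [2.237, -2.202, -0.004]
force: [-0.4, 0.6, -0.5]
finger_gap: 0.0001
```

Emit:
jog_arm(motion=[0,0,0.001,0,0,0])

```text
t: 13.65
tool_pos: [0.4843, -0.2739, 0.0799]
orientation: [2.237, -2.202, -0.004]
force: [-0.1, 0.8, 0.3]
finger_gap: -0.0003
```

Emit:
jog_arm(motion=[0,0,0.001,0,0,0])

```text
t: 13.78
tool_pos: [0.4843, -0.2739, 0.0789]
orientation: [2.237, -2.202, -0.004]
force: [-0.6, 0.3, -0.7]
finger_gap: 0.0
```

```bash
python3 st.py
```

```text
t 13.78 tcp [ 0.4843 -0.2739  0.0789] -y yaw 0.9 z [-0.003 -0.    -1.   ] F [-0.58  0.27 -0.69]
```

The resistance has vanished, so the rocker has probably flipped. I'll rise, move clear and look.

Emit:
jog_arm(motion=[0,0,-0.02,0,0,0,0,0,-0.04,0,0,0,0,0,-0.04,0,0,0,0,0.03,-0.02,0,0,0,0,0.03,0,0,0,0,0,0,0,0,0,0,0,0,0,0,0,0])

```text
t: 14.65
tool_pos: [0.4253, -0.2748, 0.1993]
orientation: [2.238, -2.202, -0.003]
force: [0.2, -0.3, -0.2]
finger_gap: 0.0
```

```bash
python3 st.py; python3 - <<'E'
from h import *
d=snap('scene','pics/s5.png')['pixels'];e=load('pics/scene0.npy')['pixels']
o=np.zeros((560,800,3),np.uint8)
for i,(im,(y,x),h) in enumerate([(e,(185,175),70),(d,(185,175),70)]):
    o[:400,i*400:i*400+400]=cv2.resize(im[y:y+h,x:x+h],(400,400),interpolation=2)
o[400:,:213]=cv2.resize(d[230:350,280:440],(213,160),interpolation=2)
o[400:,220:433]=cv2.resize(d[230:350,100:260],(213,160),interpolation=2)
o[400:,440:653]=cv2.resize(d[225:345,380:540],(213,160),interpolation=2)
cv2.imwrite('pics/c7.png',np.clip(o[:,:,::-1]*1.6,0,255).astype(np.uint8))
E
```

```text
t 14.65 tcp [ 0.4253 -0.2748  0.1993] -y yaw 0.91 z [-0.003 -0.    -1.   ] F [ 0.21 -0.28 -0.2 ]
```

View pics/c7.png

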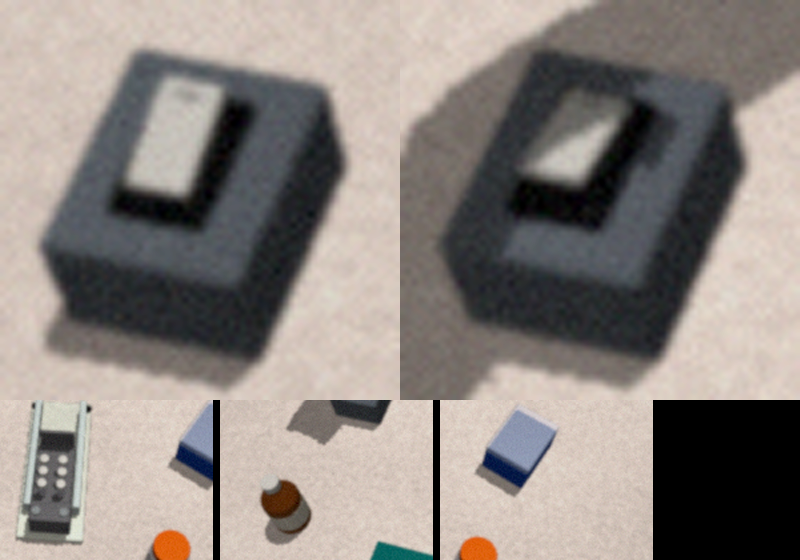

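Before (left) and after (right), the rocker has tipped over: its camera-side edge rose from row ~195 to ~183, and its robot-side end dropped from ~78 to ~90. The rack is at the block, and the tip box, bottle and pot are standing.

```bash
python3 -c "
from plant import *
print(hand_in())"
```

```text
the job is handed in; nothing more can be done
None
```

The rack is home with the catch in, the rocker is switched on, and I handed the job in at about 14.7 s. No verdict was reported.

- **Rack and catch:** I pushed the rack along the rails with shut fingers, at about 2 to 3 N. It met the catch nose at TCP x≈0.527, and the force peaked at about 7.4 N along the rails. The force then fell to under 2 N as the rack jumped ahead. A small extra push met a hard stop 6 mm past first contact, at 5 N, so the rack is against the end block. A later picture shows it still there.
- **Rocker:** The finger touched the raised end at z≈0.085, as the images predicted. The force peaked at about 5.5 N and dropped to zero about 4 mm lower. Before and after pictures show it tipped the other way.
- **Final state:** The arm is clear at z≈0.20 with no force beyond sensor noise. The tip box, bottle and pot are standing and look unmoved in the last picture, though I did not measure their positions.

The catch travel and rocker angle can't be read directly, so both are judged from force and pictures. No check failed or disagreed.

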